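# Home and clamp the pastry-counter divider

## Robot

A 6-joint arm with a two-finger parallel gripper is mounted at the origin on the work surface. World frame = base frame: x ahead of the robot, y to its left, z up, the work surface at z = 0. Lengths are in mm, angles in rad, forces in N, time in s.
With the tool pointing down it reaches from about 400 to 925 mm from the base axis. Payload 12.5 kg.
Tool frame: the origin (TCP) lies at the very end of the fingers, on their centre line; the grasp point (between the pads) lies 19 mm behind it; z points along the fingers, y is the line along which they close (so a half turn about z gives the same grasp; the last joint's range is limited). The gripper opens to 95 mm and grips with 3 to 60 N. Pads are 20 mm wide; open, the fingers measure 119 mm over their backs; the gripper's body (75 mm by 180 mm) begins 59 mm behind the grasp point.
Start: joints at [-1.372, 0.491, 1.559, -0, 1.092, -0.106], TCP at [187.587, -596.203, 214.661] pointing down, gripper open.
Joint ranges: [-3.1, 3.1], [-0.84, 2.19], [0.05, 2.79], [-1.13, 4.28], [0.06, 2.93], [-2.69, 2.69]. Speed limits (rad/s): [2.22, 2.22, 2.79, 3.14, 3.14, 3.14].

## Interface

Orientations are given as [roll, pitch, yaw] about the fixed x, y, z axes, in that order (R = Rz(yaw) Ry(pitch) Rx(roll)).
In Python, from cell import * gives the robot as it stands.
- The arm moves only by the tool step_arm, never from a script. Its argument "plan" is a list of rows, each an object of numbers: "x", "y", "z": the shift along the tool's x, y, z in units of 25 mm (1.0 is 25 mm); "rx", "ry", "rz": the turn, a rotation vector about the tool's x, y, z in units of 0.1 rad (1.0 is 0.1 rad). In form: [{"x": .., "y": .., "z": .., "rx": .., "ry": .., "rz": ..}, ...]. A call has exactly 10 rows; each row shifts and turns the commanded pose from where the row before left it, along the tool's axes as they then stand; what a row does not reach is not made up. A row lasts 1/12 s, in which the tool goes at most 41.7 mm and 7.16 degrees, less where a joint would pass 70% of its speed; a pose out of reach is approached as far as the arm can. A call with a number of a shift or a turn outside -1 to 1 is refused whole. A call with a gripper value outside its range is refused whole. "jaw" is the closure, from -1 (fully open) to 1 (shut), so that 0 is half open, set as the call begins (left out, the last holds). The fingers move at their own pace and stop on an object; the grip force is fixed at half the most. Time passes only in rows, so rows that do not move let the fingers close, or fill a call up. It gives the time, the measured TCP pose, the force, the opening and the grip force at its end, in the units of the state.
- state(): the state, without advancing time (a new reading comes with each control period).
- read_camera(name): name is "side" or "top"; returns a dict with "image" (400x640x3 uint8, red, green, blue), "depth" (400x640 float32, mm along the optical axis (not along the pixel's ray), 0 where there is no reading), "vfov" (degrees; the focal length in pixels is half the picture's height over the tangent of half this angle, whatever the lens; pixels are square), "cx", "cy" (the principal point, pixels), "R" (3x3) and "t" (3): a world point X has camera coordinates R X + t. Camera axes: x right, y down, z forward; pixel columns grow to the right and rows downward; lengths in mm; the calibration is good to about 2 mm. A picture is of the moment at which its call begins.
- job_done(): hands the job in; it is judged then, once.
The state is a dict: "t": time; "joints": joint angles; "qvel": joint speeds; "tau": joint torques, N m; "eef_pos": TCP position; "tcp_rot": TCP orientation; "ft_force": force on the tool from outside, world axes, zero at the start; "moment": the same for the moment, N m; "opening": opening from 0.0 (shut) to 1.0 (fully open); "grip_force": force on a finger pad.
Only numpy, scipy, OpenCV 4.12 (cv2) and the standard library are available. Lean on these libraries where they do the work, as an engineer would, in place of code of your own. Each camera call takes 0.05 s, during which the arm holds its last target. There are 200 camera calls.

## Task

Gently slide the clear divider panel along its rail until it is right up against the orange end stop, then tighten the red butterfly knob clockwise: feel for the point where the clamp squeezes the panel against the rail's back wall, and go about 15 degrees past that so it is snug, but no further or the panel cracks. Leave the panel upright in the rail with the knob tightened, let go, and do not disturb the other things on the counter.

Things in the scene. Friction and masses are not known exactly. Their poses are not given: they have to be found in the camera images.
- rail: Dark steel rail fixed to the counter, 290 mm long along its y axis; origin at its underside on the channel's centre plane. The open-topped channel is 18 mm wide (x -9 to +9 mm), floor 8 mm and top of the 10 mm thick walls 32 mm above the counter. The -y end is open, the orange end stop is at the +y end. The wall on the +x side is the back wall the panel is clamped against.
- stop_face (a point): Point on the orange end stop's face that the panel's end must meet: on the channel's centre plane, 35 mm above the counter, at y = +115 mm in the rail's frame; axes as the rail's. The stop is 38 mm wide, 20 mm thick and its top is 60 mm above the counter.
- panel: Loose divider, about 0.25 kg, standing in the channel: clear plate 8 mm thick (x), 150 mm long (y), blue top edge, on an aluminium foot bar 14 mm thick and 16 mm high; 68 mm tall in all, top 76 mm above the counter. Origin at the centre of its underside. Against the stop its origin is at y = +40 mm in the rail's frame; it starts 35 to 70 mm short of that, axes parallel to the rail's.
- panel_end (a point): Middle of the panel's open (-y) end, 75 mm from its origin and 42 mm above the counter: a place to push it towards the stop. Sliding takes 1 to 3 N. Keep the hand's pushes on the panel under about 20 N; 35 N breaks it.
- clamp: Grey clamp housing, 44 x 44 x 34 mm, fixed beside the rail on its -x side, axes parallel to the rail's; origin at its underside, under the knob's axis, at x = -42 mm, y = +20 mm in the rail's frame. It has the red knob on top.
- nose_port (a point): Where a rubber nose (10 mm across, 17 mm above the counter) comes out of the housing to press the panel's foot against the back wall. Its setting differs from clamp to clamp and cannot be read: the squeeze begins somewhere between 0.5 and 1.2 rad of the knob. From there it grows 70 N per rad of turn. Snug is 10 to 27 N (0.14 to 0.39 rad past, best 0.26); over 38 N (0.54 rad past) the panel cracks.
- knob_grip (a point): Centre of the wings of the red butterfly knob, on its upright axis, 59 mm above the counter. x axis along the wings (66 mm tip to tip), y across them; 10 mm thick, flat-faced, from 46 to 72 mm above the counter, over a thin hub on the housing (top 34 mm). The tips sweep past the clear panel with about 6 mm to spare, so open the fingers only part way there.
- knob (a joint): Turn of the knob in rad, growing clockwise seen from above (tightening); starts at 0 to 0.25, ends at 2.2. At 0 the wings point 0.7 rad counter-clockwise of the rail's x axis. Free turning takes a steady 0.15 to 0.35 N m and it stays where left; each rad moves the nose 10 mm. At first the nose may push the panel lightly across the channel; once it squeezes, the torque rises by 0.7 N m per rad.
- tin: copper-coloured round tin, 64 mm across, 45 mm high, behind the panel; a bystander; origin under its centre
- mould: small open aluminium tart mould, 70 mm across, 28 mm high, in front of the rail; a bystander; origin under its centre
- jar: amber jar, 60 mm across, 100 mm high; a bystander; origin under its centre
- teal_box: teal gift box 100 x 70 x 50 mm; a bystander; origin under its centre
- gift_box: orange gift box 90 x 120 x 40 mm; a bystander; origin under its centre
- sign: blank black price-sign stand, 50 x 85 mm, 68 mm high; a bystander; origin under its centre
- spatula: spatula lying on the counter; a bystander; origin at its underside
Not all that is in view belongs to the job. There is more than one size of the panel; the one meant has the size given above.

How it is judged:
By the outcome, as a careful person would: the job done as asked, in the order asked, and still so for the second after the job is handed in, with the robot touching nothing.
It also fails if it takes over 61 s, if anything falls off the work surface, if the arm or the gripper's body presses on something with over 40 N, if the wrist force passes 120 N, or if a joint passes its speed limit or range.

## Working session

There is one attempt and no reset: what is moved stays moved. The work goes in short steps, Python scripts to look and compute and a tool call to move; the robot and the scene stay as the last step left them, time stands still between calls to the robot, and variables do not carry over. Pictures are saved under pics/ and viewed, at most 10 in all, crops included, and the job is handed in when it is done.

Besides the shell and the picture viewer there is one more tool, called after "Emit:" as name([rows], argument=value, ...), one row to a line, values as JSON. step_arm: Moves the arm, as the interface text tells. Shifts and turns lie within -1 to 1; 1 stands for 25 mm of shift or 0.1 rad of turn. Its arguments: {"type":"object","properties":{"plan":{"type":"array","items":{"type":"object","properties":{"x":{"type":"number"},"y":{"type":"number"},"z":{"type":"number"},"rx":{"type":"number"},"ry":{"type":"number"},"rz":{"type":"number"}}}},"jaw":{"type":"number"}},"required":["plan"]}

```bash
mkdir -p pics
cat > h.py <<'E'
from cell import *
import numpy as np, cv2
def cam(n):
    c=read_camera(n); c["f"]=200/np.tan(np.radians(c["vfov"])/2); return c
def pt(c,u,v,z=None):
    R=np.array(c["R"]);t=np.array(c["t"]);o=-R.T@t
    d=R.T@np.array([(u-c["cx"])/c["f"],(v-c["cy"])/c["f"],1])
    s=(z-o[2])/d[2] if z is not None else c["depth"][int(v),int(u)]
    return o+s*d
def px(c,X):
    p=np.array(c["R"])@np.array(X)+np.array(c["t"]);return p[:2]/p[2]*c["f"]+[c["cx"],c["cy"]]
def save(n,im): cv2.imwrite(f"pics/{n}.png",im[:,:,::-1])
E
python3 - <<'E'
from h import *
import pickle
for n in("top","side"):
    c=cam(n);save(n,c["image"]);pickle.dump(c,open(n+".pkl","wb"));print(n,c["f"],-np.array(c["R"]).T@c["t"],np.round(c["R"],2).tolist())
E
```

```text
top 432.04380960626963 [ 427.94138712   14.95061869 1102.65516406] [[-0.0, -1.0, 0.03], [-1.0, -0.0, -0.08], [0.08, -0.03, -1.0]]
side 465.1860443557993 [-126.93014784  737.7461247   757.81957668] [[-0.78, -0.63, -0.01], [-0.36, 0.46, -0.82], [0.52, -0.63, -0.58]]
```

View pics/top.png

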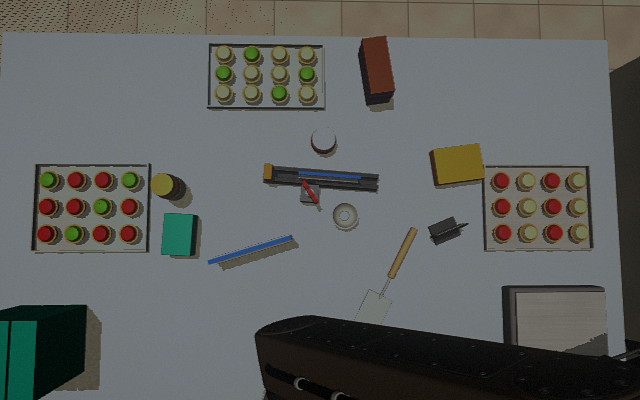

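View pics/side.png

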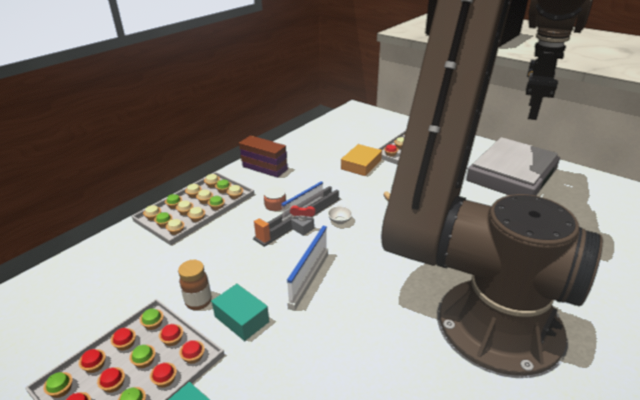

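Top view: the rail runs from the orange stop (267,172) to its open end (378,183), with the knob at (311,195), the tin at (323,140) and the mould at (345,215). Panel candidates are the blue edge in the rail (300–361, 170–178) and a longer blue-edged plate standing loose at (209–292, 236–262). I choose the one in the rail. I'll check this in a close crop and measure.

Run:
```python
from h import *
import pickle
c=pickle.load(open("top.pkl","rb"));im=c["image"]
hsv=cv2.cvtColor(im,cv2.COLOR_RGB2HSV)
cr=im[120:230,240:400];save("crop",cv2.resize(cr,None,fx=5,fy=5,interpolation=cv2.INTER_CUBIC))
def m(lo,hi,x0,y0,x1,y1,z,name):
    k=cv2.inRange(hsv,lo,hi);z0=np.zeros_like(k);z0[y0:y1,x0:x1]=k[y0:y1,x0:x1]
    v,u=np.nonzero(z0);P=np.array([pt(c,a,b,z)[:2] for a,b in zip(u,v)])
    (cx,cy),(w,h),a=cv2.minAreaRect(P.astype(np.float32));ctr=P.mean(0)
    d=np.linalg.svd(P-ctr,full_matrices=False)[2][0];s=(P-ctr)@d
    print(name,len(P),"rect",np.round([cx,cy,w,h,a],1),"mean",ctr.round(1),"dir",d.round(3),np.degrees(np.arctan2(d[1],d[0])).round(1),"ends",(ctr+d*s.min()).round(1),(ctr+d*s.max()).round(1))
m((100,120,50),(125,255,255),280,160,380,190,76,"panel")
m((100,120,50),(125,255,255),190,225,300,270,76,"decoy")
m((0,150,80),(6,255,255),290,170,330,215,72,"knob")
m((8,120,80),(20,255,255),258,160,280,185,60,"stop")
m((0,0,0),(180,255,75),258,160,385,195,32,"rail")
```

```text
panel 219 rect [572.7 -39.7 149.5   8.5  85.6] mean [572.6 -40.6] dir [0.077 0.997] 85.6 ends [ 567.  -114.2] [578.4  34.8]
decoy 362 rect [394.5 149.1  10.3 200.2  16.6] mean [394.  150.7] dir [-0.287  0.958] 106.7 ends [423.2  53.3] [365.7 245. ]
knob 93 rect [533.2   8.2  60.7   9.6  32.4] mean [533.4   8.2] dir [-0.844 -0.536] -147.6 ends [558.9  24.4] [507.7  -8.1]
stop 111 rect [5.832e+02 1.102e+02 3.430e+01 1.930e+01 1.000e-01] mean [582.9 108.9] dir [-0.995  0.099] 174.3 ends [601.  107.1] [565.1 110.7]
rail 1648 rect [559.7 -20.7 285.9  65.4  85.6] mean [567.2 -25.5] dir [-0.075 -0.997] -94.3 ends [578.2 121.3] [ 556.8 -163.9]
```

View pics/crop.png

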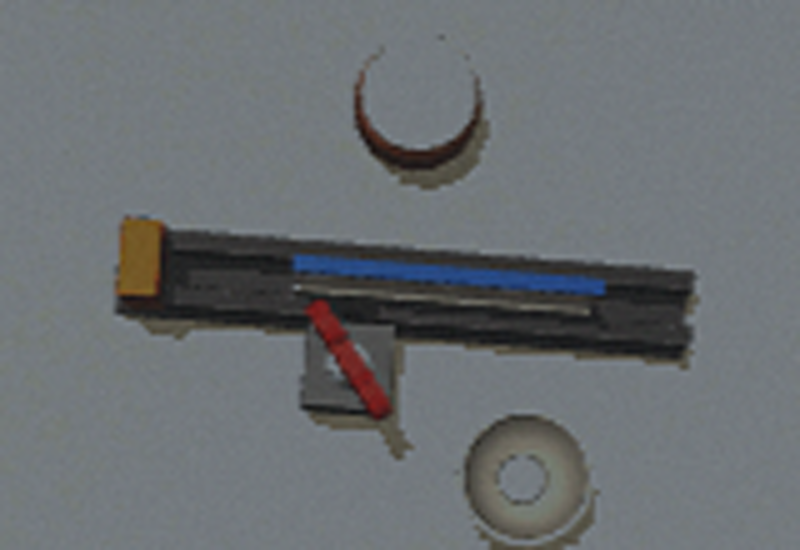

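Crop: the short 150 mm panel sits in the rail (blue edge, crop 292–605, 255–292) and the stop is at its left end. The loose plate measures 200 mm, so it is the decoy. Rail yaw is about -4.4°, origin about (573,-15). The panel has about 65 mm to go, and the knob is at about 0.06 rad.

```bash
cat >> h.py <<'E'
def rot():
    from scipy.spatial.transform import Rotation as Ro
    return Ro.from_euler("xyz",state()["tcp_rot"]).as_matrix()
def go(x,y,z):
    s=state();d=rot().T@(np.array([x,y,z])-s["eef_pos"]);print("t",s["t"],"pos",np.round(s["eef_pos"],1),"rot",np.round(s["tcp_rot"],3),"F",np.round(s["ft_force"],1),"M",np.round(s["moment"],2),"units to go",(d/25).round(2))
E
python3 - <<'E'
from h import *
go(561.5,-168,60);s=state();print(s["opening"],s["joints"])
E
```

```text
t 0.1 pos [ 187.6 -596.   214.1] rot [-3.141 -0.     0.305] F [-0.7  0.6  0.5] M [ 0.04  0.02 -0.01] units to go [ 19.41 -11.84   6.18]
1.0004483248670883 [-1.37158487e+00  4.91523917e-01  1.55937598e+00 -1.52746353e-06
  1.09168345e+00 -1.05584654e-01]
```

Emit:
step_arm([
  {"x": 1,"y": -0.6},
  {"x": 1,"y": -0.6},
  {"x": 1,"y": -0.6},
  {"x": 1,"y": -0.6},
  {"x": 1,"y": -0.6},
  {"x": 1,"y": -0.6},
  {"x": 1,"y": -0.6},
  {"x": 1,"y": -0.6},
  {"x": 1,"y": -0.6},
  {"x": 1,"y": -0.6},
], jaw=1)

```text
schema error: expected keys x, y, z, rx, ry, rz
```

Emit:
step_arm([
  {"x": 1,"y": -0.6,"z": 0.4},
  {"x": 1,"y": -0.6,"z": 0.4},
  {"x": 1,"y": -0.6,"z": 0.4},
  {"x": 1,"y": -0.6,"z": 0.4},
  {"x": 1,"y": -0.6,"z": 0.4},
  {"x": 1,"y": -0.6,"z": 0.4},
  {"x": 1,"y": -0.6,"z": 0.4},
  {"x": 1,"y": -0.6,"z": 0.4},
  {"x": 1,"y": -0.6,"z": 0.4},
  {"x": 0.4,"y": -0.4,"z": 0.4},
])

```text
schema error: expected keys x, y, z, rx, ry, rz
```

Emit:
step_arm([
  {"rz": 1},
  {"rz": 1},
  {"rz": 1},
  {"rz": 0.8},
  {},
  {},
  {},
  {},
  {},
  {},
])

```text
schema error: expected keys x, y, z, rx, ry, rz
```

Run:
```python
from h import *
go(561.5,-168,38);c=cam("side");save("s2",cv2.resize(c["image"][150:270,220:400],None,fx=4,fy=4))
```

```text
t 0.1 pos [ 187.6 -596.   214.1] rot [-3.141 -0.     0.305] F [-0.7  0.6  0.5] M [ 0.04  0.02 -0.01] units to go [ 19.41 -11.83   7.06]
```

View pics/s2.png

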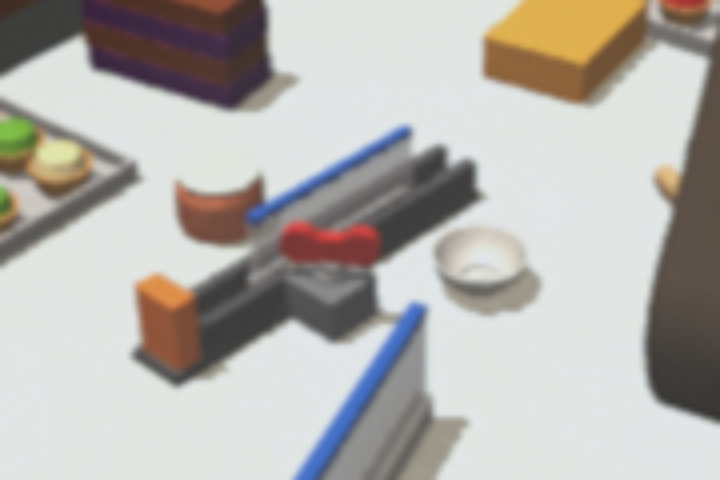

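All six keys are needed in every row. The picture shows the undisturbed rail and panel from the side, with the knob at crop (330,245).

Emit:
step_arm([
  {"x": 1,"y": -0.6,"z": 0,"rx": 0,"ry": 0,"rz": 0},
  {"x": 1,"y": -0.6,"z": 0,"rx": 0,"ry": 0,"rz": 0},
  {"x": 1,"y": -0.6,"z": 0,"rx": 0,"ry": 0,"rz": 0},
  {"x": 1,"y": -0.6,"z": 0,"rx": 0,"ry": 0,"rz": 0},
  {"x": 1,"y": -0.6,"z": 0,"rx": 0,"ry": 0,"rz": 0},
  {"x": 1,"y": -0.6,"z": 0,"rx": 0,"ry": 0,"rz": 0},
  {"x": 1,"y": -0.6,"z": 0,"rx": 0,"ry": 0,"rz": 0},
  {"x": 1,"y": -0.6,"z": 0,"rx": 0,"ry": 0,"rz": 0},
  {"x": 1,"y": -0.6,"z": 0,"rx": 0,"ry": 0,"rz": 0},
  {"x": 1,"y": -0.6,"z": 0,"rx": 0,"ry": 0,"rz": 0},
], jaw=1)

```text
t: 0.98
eef_pos: [381.8, -376.9, 214.6]
tcp_rot: [-3.141, 0.0, 0.305]
ft_force: [-0.0, 0.0, 0.8]
opening: 0.356
grip_force: 0.0
```

Emit:
step_arm([
  {"x": 1,"y": -0.6,"z": 0.4,"rx": 0,"ry": 0,"rz": 0},
  {"x": 1,"y": -0.6,"z": 0.4,"rx": 0,"ry": 0,"rz": 0},
  {"x": 1,"y": -0.6,"z": 0.4,"rx": 0,"ry": 0,"rz": 0},
  {"x": 1,"y": -0.6,"z": 0.4,"rx": 0,"ry": 0,"rz": 0},
  {"x": 1,"y": -0.6,"z": 0.4,"rx": 0,"ry": 0,"rz": 0},
  {"x": 1,"y": -0.6,"z": 0.4,"rx": 0,"ry": 0,"rz": 0},
  {"x": 1,"y": -0.6,"z": 0.4,"rx": 0,"ry": 0,"rz": 0},
  {"x": 1,"y": -0.6,"z": 0.4,"rx": 0,"ry": 0,"rz": 0},
  {"x": 1,"y": -0.6,"z": 0.4,"rx": 0,"ry": 0,"rz": 0},
  {"x": 0.4,"y": -0.4,"z": 0.4,"rx": 0,"ry": 0,"rz": 0},
])

```text
t: 1.82
eef_pos: [563.5, -167.2, 113.9]
tcp_rot: [3.141, -0.001, 0.306]
ft_force: [-0.0, 0.2, -0.2]
opening: 0.005
grip_force: 0.0
```

Emit:
step_arm([
  {"x": 0,"y": 0,"z": 0,"rx": 0,"ry": 0,"rz": 1},
  {"x": 0,"y": 0,"z": 0,"rx": 0,"ry": 0,"rz": 1},
  {"x": 0,"y": 0,"z": 0,"rx": 0,"ry": 0,"rz": 1},
  {"x": 0,"y": 0,"z": 0,"rx": 0,"ry": 0,"rz": 0.8},
  {"x": 0,"y": 0,"z": 0,"rx": 0,"ry": 0,"rz": 0},
  {"x": 0,"y": 0,"z": 0,"rx": 0,"ry": 0,"rz": 0},
  {"x": 0,"y": 0,"z": 0,"rx": 0,"ry": 0,"rz": 0},
  {"x": 0,"y": 0,"z": 0,"rx": 0,"ry": 0,"rz": 0},
  {"x": 0,"y": 0,"z": 0,"rx": 0,"ry": 0,"rz": 0},
  {"x": 0,"y": 0,"z": 0,"rx": 0,"ry": 0,"rz": 0},
])

```text
t: 2.65
eef_pos: [561.7, -169.3, 114.6]
tcp_rot: [3.141, -0.0, -0.074]
ft_force: [0.2, -0.9, 0.3]
opening: 0.006
grip_force: 0.0
```

Run:
```python
from h import *
go(561.5,-168,38)
```

```text
t 2.65 pos [ 561.7 -169.3  114.6] rot [ 3.141 -0.    -0.074] F [ 0.2 -0.9  0.3] M [ 0.01 -0.01  0.01] units to go [-0.01 -0.05  3.06]
```

Emit:
step_arm([
  {"x": 0,"y": 0,"z": 0.76,"rx": 0,"ry": 0,"rz": 0},
  {"x": 0,"y": 0,"z": 0.76,"rx": 0,"ry": 0,"rz": 0},
  {"x": 0,"y": 0,"z": 0.76,"rx": 0,"ry": 0,"rz": 0},
  {"x": 0,"y": 0,"z": 0.76,"rx": 0,"ry": 0,"rz": 0},
  {"x": 0,"y": 0,"z": 0,"rx": 0,"ry": 0,"rz": 0},
  {"x": 0,"y": -0.2,"z": 0,"rx": 0,"ry": 0,"rz": 0},
  {"x": 0,"y": -0.2,"z": 0,"rx": 0,"ry": 0,"rz": 0},
  {"x": 0,"y": -0.2,"z": 0,"rx": 0,"ry": 0,"rz": 0},
  {"x": 0,"y": -0.2,"z": 0,"rx": 0,"ry": 0,"rz": 0},
  {"x": 0,"y": -0.2,"z": 0,"rx": 0,"ry": 0,"rz": 0},
])

```text
t: 3.48
eef_pos: [564.0, -143.7, 39.5]
tcp_rot: [3.141, -0.001, -0.075]
ft_force: [-0.3, 0.0, -0.5]
opening: 0.006
grip_force: 0.0
```

Emit:
step_arm([
  {"x": 0,"y": -0.1,"z": 0,"rx": 0,"ry": 0,"rz": 0},
  {"x": 0,"y": -0.1,"z": 0,"rx": 0,"ry": 0,"rz": 0},
  {"x": 0,"y": -0.1,"z": 0,"rx": 0,"ry": 0,"rz": 0},
  {"x": 0,"y": -0.1,"z": 0,"rx": 0,"ry": 0,"rz": 0},
  {"x": 0,"y": -0.1,"z": 0,"rx": 0,"ry": 0,"rz": 0},
  {"x": 0,"y": -0.1,"z": 0,"rx": 0,"ry": 0,"rz": 0},
  {"x": 0,"y": -0.1,"z": 0,"rx": 0,"ry": 0,"rz": 0},
  {"x": 0,"y": -0.1,"z": 0,"rx": 0,"ry": 0,"rz": 0},
  {"x": 0,"y": -0.1,"z": 0,"rx": 0,"ry": 0,"rz": 0},
  {"x": 0,"y": -0.1,"z": 0,"rx": 0,"ry": 0,"rz": 0},
])

```text
t: 4.32
eef_pos: [565.5, -119.3, 38.6]
tcp_rot: [3.141, -0.0, -0.075]
ft_force: [-0.4, -1.1, -0.9]
opening: 0.009
grip_force: 0.7
```

Emit:
step_arm([
  {"x": 0,"y": -0.1,"z": 0,"rx": 0,"ry": 0,"rz": 0},
  {"x": 0,"y": -0.1,"z": 0,"rx": 0,"ry": 0,"rz": 0},
  {"x": 0,"y": -0.1,"z": 0,"rx": 0,"ry": 0,"rz": 0},
  {"x": 0,"y": -0.1,"z": 0,"rx": 0,"ry": 0,"rz": 0},
  {"x": 0,"y": -0.1,"z": 0,"rx": 0,"ry": 0,"rz": 0},
  {"x": 0,"y": -0.1,"z": 0,"rx": 0,"ry": 0,"rz": 0},
  {"x": 0,"y": -0.1,"z": 0,"rx": 0,"ry": 0,"rz": 0},
  {"x": 0,"y": -0.1,"z": 0,"rx": 0,"ry": 0,"rz": 0},
  {"x": 0,"y": -0.1,"z": 0,"rx": 0,"ry": 0,"rz": 0},
  {"x": 0,"y": -0.1,"z": 0,"rx": 0,"ry": 0,"rz": 0},
])

```text
t: 5.15
eef_pos: [567.3, -94.2, 38.6]
tcp_rot: [3.142, 0.0, -0.075]
ft_force: [1.0, -1.7, -0.5]
opening: 0.003
grip_force: 0.6
```

```bash
cat >> h.py <<'E'
def panel():
    c=cam("top");k=cv2.inRange(cv2.cvtColor(c["image"],cv2.COLOR_RGB2HSV),(100,120,50),(125,255,255))
    k[:150]=0;k[200:]=0;k[:,:255]=0;k[:,400:]=0
    v,u=np.nonzero(k);P=np.array([pt(c,a,b,76)[:2] for a,b in zip(u,v)])-[573.2,-15.1]
    y=P@[0.077,0.997];x=P@[0.997,-0.077];print("panel rail y",y.min().round(1),y.max().round(1),"x",x.mean().round(1),len(y))
E
python3 - <<'E'
from h import *
go(573.2,-15.1,38);panel()
E
```

```text
t 5.15 pos [567.3 -94.2  38.6] rot [ 3.142  0.    -0.075] F [ 1.  -1.7 -0.5] M [-0.2   0.01 -0.  ] units to go [-0.   -3.17  0.02]
panel rail y 11.5 81.3 x 1.1 103
```

Emit:
step_arm([
  {"x": 0,"y": -0.1,"z": 0,"rx": 0,"ry": 0,"rz": 0},
  {"x": 0,"y": -0.1,"z": 0,"rx": 0,"ry": 0,"rz": 0},
  {"x": 0,"y": -0.1,"z": 0,"rx": 0,"ry": 0,"rz": 0},
  {"x": 0,"y": -0.1,"z": 0,"rx": 0,"ry": 0,"rz": 0},
  {"x": 0,"y": -0.1,"z": 0,"rx": 0,"ry": 0,"rz": 0},
  {"x": 0,"y": -0.1,"z": 0,"rx": 0,"ry": 0,"rz": 0},
  {"x": 0,"y": -0.1,"z": 0,"rx": 0,"ry": 0,"rz": 0},
  {"x": 0,"y": -0.1,"z": 0,"rx": 0,"ry": 0,"rz": 0},
  {"x": 0,"y": -0.1,"z": 0,"rx": 0,"ry": 0,"rz": 0},
  {"x": 0,"y": -0.1,"z": 0,"rx": 0,"ry": 0,"rz": 0},
])

```text
t: 6.03
eef_pos: [569.2, -69.3, 38.6]
tcp_rot: [3.141, -0.0, -0.075]
ft_force: [-0.3, -0.9, -0.2]
opening: 0.001
grip_force: 0.7
```

Emit:
step_arm([
  {"x": 0,"y": -0.03,"z": 0,"rx": 0,"ry": 0,"rz": 0},
  {"x": 0,"y": -0.03,"z": 0,"rx": 0,"ry": 0,"rz": 0},
  {"x": 0,"y": -0.03,"z": 0,"rx": 0,"ry": 0,"rz": 0},
  {"x": 0,"y": -0.03,"z": 0,"rx": 0,"ry": 0,"rz": 0},
  {"x": 0,"y": -0.03,"z": 0,"rx": 0,"ry": 0,"rz": 0},
  {"x": 0,"y": 0,"z": 0,"rx": 0,"ry": 0,"rz": 0},
  {"x": 0,"y": 0,"z": 0,"rx": 0,"ry": 0,"rz": 0},
  {"x": 0,"y": 0,"z": 0,"rx": 0,"ry": 0,"rz": 0},
  {"x": 0,"y": 0,"z": 0,"rx": 0,"ry": 0,"rz": 0},
  {"x": 0,"y": 0,"z": 0,"rx": 0,"ry": 0,"rz": 0},
])

```text
t: 6.87
eef_pos: [569.5, -65.8, 38.6]
tcp_rot: [3.142, -0.0, -0.075]
ft_force: [-1.1, -0.6, -0.4]
opening: 0.006
grip_force: 0.1
```

Run:
```python
from h import *
go(573.2,-15.1,38);panel()
```

```text
t 6.8667 pos [569.5 -65.8  38.6] rot [ 3.142 -0.    -0.075] F [-1.1 -0.6 -0.4] M [-0.02  0.03 -0.02] units to go [-0.   -2.03  0.02]
panel rail y 40.8 110.2 x 1.3 98
```

Emit:
step_arm([
  {"x": 0,"y": -0.02,"z": 0,"rx": 0,"ry": 0,"rz": 0},
  {"x": 0,"y": -0.02,"z": 0,"rx": 0,"ry": 0,"rz": 0},
  {"x": 0,"y": -0.02,"z": 0,"rx": 0,"ry": 0,"rz": 0},
  {"x": 0,"y": -0.02,"z": 0,"rx": 0,"ry": 0,"rz": 0},
  {"x": 0,"y": -0.02,"z": 0,"rx": 0,"ry": 0,"rz": 0},
  {"x": 0,"y": -0.02,"z": 0,"rx": 0,"ry": 0,"rz": 0},
  {"x": 0,"y": 0,"z": 0,"rx": 0,"ry": 0,"rz": 0},
  {"x": 0,"y": 0,"z": 0,"rx": 0,"ry": 0,"rz": 0},
  {"x": 0,"y": 0,"z": 0,"rx": 0,"ry": 0,"rz": 0},
  {"x": 0,"y": 0,"z": 0,"rx": 0,"ry": 0,"rz": 0},
])

```text
t: 7.75
eef_pos: [569.7, -62.8, 38.6]
tcp_rot: [3.142, 0.0, -0.075]
ft_force: [0.2, -0.2, 0.1]
opening: 0.005
grip_force: 0.2
```

Emit:
step_arm([
  {"x": 0,"y": -0.008,"z": 0,"rx": 0,"ry": 0,"rz": 0},
  {"x": 0,"y": -0.008,"z": 0,"rx": 0,"ry": 0,"rz": 0},
  {"x": 0,"y": -0.008,"z": 0,"rx": 0,"ry": 0,"rz": 0},
  {"x": 0,"y": -0.008,"z": 0,"rx": 0,"ry": 0,"rz": 0},
  {"x": 0,"y": -0.008,"z": 0,"rx": 0,"ry": 0,"rz": 0},
  {"x": 0,"y": -0.008,"z": 0,"rx": 0,"ry": 0,"rz": 0},
  {"x": 0,"y": -0.008,"z": 0,"rx": 0,"ry": 0,"rz": 0},
  {"x": 0,"y": -0.008,"z": 0,"rx": 0,"ry": 0,"rz": 0},
  {"x": 0,"y": -0.008,"z": 0,"rx": 0,"ry": 0,"rz": 0},
  {"x": 0,"y": -0.008,"z": 0,"rx": 0,"ry": 0,"rz": 0},
])

```text
t: 8.58
eef_pos: [569.9, -60.8, 38.7]
tcp_rot: [3.141, -0.0, -0.075]
ft_force: [-0.9, -2.6, -0.5]
opening: 0.004
grip_force: 0.7
```

Emit:
step_arm([
  {"x": 0,"y": -0.008,"z": 0,"rx": 0,"ry": 0,"rz": 0},
  {"x": 0,"y": -0.008,"z": 0,"rx": 0,"ry": 0,"rz": 0},
  {"x": 0,"y": -0.008,"z": 0,"rx": 0,"ry": 0,"rz": 0},
  {"x": 0,"y": -0.008,"z": 0,"rx": 0,"ry": 0,"rz": 0},
  {"x": 0,"y": -0.008,"z": 0,"rx": 0,"ry": 0,"rz": 0},
  {"x": 0,"y": 0,"z": 0,"rx": 0,"ry": 0,"rz": 0},
  {"x": 0,"y": 0,"z": 0,"rx": 0,"ry": 0,"rz": 0},
  {"x": 0,"y": 0,"z": 0,"rx": 0,"ry": 0,"rz": 0},
  {"x": 0,"y": 0,"z": 0,"rx": 0,"ry": 0,"rz": 0},
  {"x": 0,"y": 0,"z": 0,"rx": 0,"ry": 0,"rz": 0},
])

```text
t: 9.42
eef_pos: [570.0, -60.3, 38.6]
tcp_rot: [3.141, -0.0, -0.075]
ft_force: [-0.9, -5.6, 0.4]
opening: 0.006
grip_force: 3.0
```

Run:
```python
from h import *
go(573.2,-15.1,38);panel()
```

```text
t 9.4167 pos [570.  -60.3  38.6] rot [ 3.141 -0.    -0.075] F [-0.9 -5.6  0.4] M [-0.91  0.09  0.03] units to go [-0.01 -1.81  0.02]
panel rail y 47.6 112.6 x 1.2 95
```

Emit:
step_arm([
  {"x": 0,"y": -0.008,"z": 0,"rx": 0,"ry": 0,"rz": 0},
  {"x": 0,"y": -0.008,"z": 0,"rx": 0,"ry": 0,"rz": 0},
  {"x": 0,"y": 0,"z": 0,"rx": 0,"ry": 0,"rz": 0},
  {"x": 0,"y": 0,"z": 0,"rx": 0,"ry": 0,"rz": 0},
  {"x": 0,"y": 0,"z": 0,"rx": 0,"ry": 0,"rz": 0},
  {"x": 0,"y": 0,"z": 0,"rx": 0,"ry": 0,"rz": 0},
  {"x": 0,"y": 0,"z": 0,"rx": 0,"ry": 0,"rz": 0},
  {"x": 0,"y": 0,"z": 0,"rx": 0,"ry": 0,"rz": 0},
  {"x": 0,"y": 0,"z": 0,"rx": 0,"ry": 0,"rz": 0},
  {"x": 0,"y": 0,"z": 0,"rx": 0,"ry": 0,"rz": 0},
])

```text
t: 10.3
eef_pos: [570.2, -60.2, 38.7]
tcp_rot: [3.141, -0.001, -0.075]
ft_force: [-0.1, -8.4, -0.0]
opening: 0.007
grip_force: 4.2
```

Emit:
step_arm([
  {"x": 0,"y": 0.2,"z": 0,"rx": 0,"ry": 0,"rz": 0},
  {"x": 0,"y": 0.2,"z": 0,"rx": 0,"ry": 0,"rz": 0},
  {"x": 0,"y": 0,"z": -0.8,"rx": 0,"ry": 0,"rz": 0},
  {"x": 0,"y": 0,"z": -0.8,"rx": 0,"ry": 0,"rz": 0},
  {"x": 0,"y": 0,"z": -0.8,"rx": 0,"ry": 0,"rz": 0},
  {"x": 0,"y": 0,"z": -0.8,"rx": 0,"ry": 0,"rz": 0},
  {"x": -0.42,"y": -0.75,"z": 0,"rx": 0,"ry": 0,"rz": 0},
  {"x": -0.42,"y": -0.75,"z": 0,"rx": 0,"ry": 0,"rz": 0},
  {"x": -0.42,"y": -0.75,"z": 0,"rx": 0,"ry": 0,"rz": 0},
  {"x": -0.42,"y": -0.75,"z": 0,"rx": 0,"ry": 0,"rz": 0},
])

```text
t: 11.13
eef_pos: [532.4, 9.1, 118.8]
tcp_rot: [-3.141, -0.0, -0.076]
ft_force: [-0.4, 1.1, -0.4]
opening: 0.004
grip_force: 0.0
```

Emit:
step_arm([
  {"x": 0,"y": 0,"z": 0,"rx": 0,"ry": 0,"rz": -0.8},
  {"x": 0,"y": 0,"z": 0,"rx": 0,"ry": 0,"rz": -0.8},
  {"x": 0,"y": 0,"z": 0,"rx": 0,"ry": 0,"rz": -0.8},
  {"x": 0,"y": 0,"z": 0,"rx": 0,"ry": 0,"rz": -0.8},
  {"x": 0,"y": 0,"z": 0,"rx": 0,"ry": 0,"rz": -0.8},
  {"x": 0,"y": 0,"z": 0,"rx": 0,"ry": 0,"rz": -0.8},
  {"x": 0,"y": 0,"z": 0,"rx": 0,"ry": 0,"rz": -0.8},
  {"x": 0,"y": 0,"z": 0,"rx": 0,"ry": 0,"rz": -0.8},
  {"x": 0,"y": 0,"z": 0,"rx": 0,"ry": 0,"rz": 0},
  {"x": 0,"y": 0,"z": 0,"rx": 0,"ry": 0,"rz": 0},
], jaw=0.16)

```text
t: 11.97
eef_pos: [532.9, 8.5, 118.6]
tcp_rot: [-3.142, -0.0, 0.562]
ft_force: [-0.4, -0.2, 0.1]
opening: 0.423
grip_force: 0.0
```

Run:
```python
from h import *
go(533.2,8.1,41);panel()
```

```text
t 11.9667 pos [532.9   8.5 118.6] rot [-3.142 -0.     0.562] F [-0.4 -0.2  0.1] M [-0.   -0.04 -0.01] units to go [0.   0.02 3.1 ]Traceback (most recent call last):
  File "<stdin>", line 2, in <module>
  File "h.py", line 21, in panel
    v,u=np.nonzero(k);P=np.array([pt(c,a,b,76)[:2] for a,b in zip(u,v)])-[573.2,-15.1]
                        ~~~~~~~~~~~~~~~~~~~~~~~~~~~~~~~~~~~~~~~~~~~~~~~~^~~~~~~~~~~~~~
ValueError: operands could not be broadcast together with shapes (0,) (2,)
```

Emit:
step_arm([
  {"x": 0,"y": 0,"z": 0.5,"rx": 0,"ry": 0,"rz": 0},
  {"x": 0,"y": 0,"z": 0.5,"rx": 0,"ry": 0,"rz": 0},
  {"x": 0,"y": 0,"z": 0.5,"rx": 0,"ry": 0,"rz": 0},
  {"x": 0,"y": 0,"z": 0.4,"rx": 0,"ry": 0,"rz": 0},
  {"x": 0,"y": 0,"z": 0.4,"rx": 0,"ry": 0,"rz": 0},
  {"x": 0,"y": 0,"z": 0.3,"rx": 0,"ry": 0,"rz": 0},
  {"x": 0,"y": 0,"z": 0.2,"rx": 0,"ry": 0,"rz": 0},
  {"x": 0,"y": 0,"z": 0.2,"rx": 0,"ry": 0,"rz": 0},
  {"x": 0,"y": 0,"z": 0.1,"rx": 0,"ry": 0,"rz": 0},
  {"x": 0,"y": 0,"z": 0,"rx": 0,"ry": 0,"rz": 0},
])

```text
t: 12.85
eef_pos: [532.9, 8.5, 40.8]
tcp_rot: [-3.141, 0.0, 0.565]
ft_force: [-0.5, 0.6, -1.1]
opening: 0.418
grip_force: 0.0
```

Run:
```python
from h import *
go(533.2,8.1,41);c=cam("side");save("s3",cv2.resize(c["image"][150:270,220:400],None,fx=4,fy=4))
```

```text
t 12.85 pos [532.9   8.5  40.8] rot [-3.141  0.     0.565] F [-0.5  0.6 -1.1] M [ 0.01 -0.04  0.02] units to go [ 0.    0.02 -0.01]
```

View pics/s3.png

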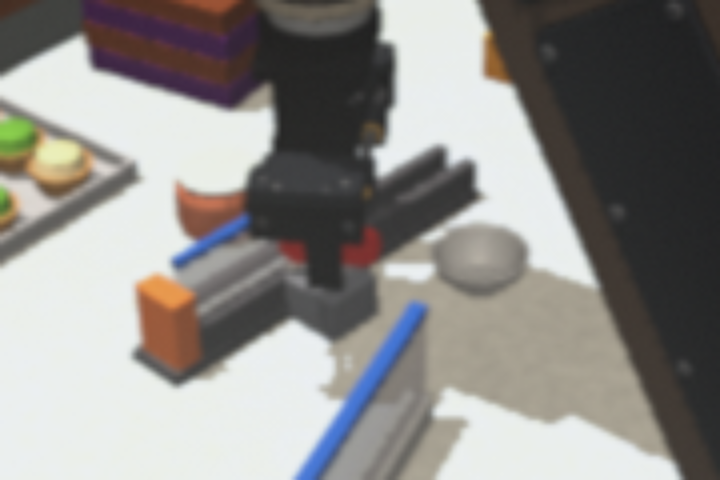

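The fingers straddle the knob at crop (325,250), and the panel's blue end (178,263) meets the orange stop. Next I close the jaw.

Emit:
step_arm([
  {"x": 0,"y": 0,"z": 0,"rx": 0,"ry": 0,"rz": 0},
  {"x": 0,"y": 0,"z": 0,"rx": 0,"ry": 0,"rz": 0},
  {"x": 0,"y": 0,"z": 0,"rx": 0,"ry": 0,"rz": 0},
  {"x": 0,"y": 0,"z": 0,"rx": 0,"ry": 0,"rz": 0},
  {"x": 0,"y": 0,"z": 0,"rx": 0,"ry": 0,"rz": 0},
  {"x": 0,"y": 0,"z": 0,"rx": 0,"ry": 0,"rz": 0},
  {"x": 0,"y": 0,"z": 0,"rx": 0,"ry": 0,"rz": 0},
  {"x": 0,"y": 0,"z": 0,"rx": 0,"ry": 0,"rz": 0},
  {"x": 0,"y": 0,"z": 0,"rx": 0,"ry": 0,"rz": 0},
  {"x": 0,"y": 0,"z": 0,"rx": 0,"ry": 0,"rz": 0},
], jaw=1)

```text
t: 13.73
eef_pos: [533.7, 7.8, 41.4]
tcp_rot: [3.14, -0.001, 0.565]
ft_force: [1.7, -5.8, 0.2]
opening: 0.175
grip_force: 30.0
```

```bash
cat >> h.py <<'E'
def st():
    s=state();print("t",s["t"],np.round(s["eef_pos"],1),"yaw",round(s["tcp_rot"][2],4),"F",np.round(s["ft_force"],1),"M",np.round(s["moment"],3),"tau6",round(s["tau"][5],3),"op",round(95*s["opening"],1),"grip",round(s["grip_force"],1))
E
python3 -c "from h import *;st()"
```

```text
t 13.7333 [533.7   7.8  41.4] yaw 0.5649 F [ 1.7 -5.8  0.2] M [-1.173 -0.297 -0.071] tau6 -0.013 op 16.6 grip 30.0
```

Emit:
step_arm([
  {"x": 0,"y": 0,"z": 0,"rx": 0,"ry": 0,"rz": 0.2},
  {"x": 0,"y": 0,"z": 0,"rx": 0,"ry": 0,"rz": 0.2},
  {"x": 0,"y": 0,"z": 0,"rx": 0,"ry": 0,"rz": 0.2},
  {"x": 0,"y": 0,"z": 0,"rx": 0,"ry": 0,"rz": 0.2},
  {"x": 0,"y": 0,"z": 0,"rx": 0,"ry": 0,"rz": 0.2},
  {"x": 0,"y": 0,"z": 0,"rx": 0,"ry": 0,"rz": 0.1},
  {"x": 0,"y": 0,"z": 0,"rx": 0,"ry": 0,"rz": 0.1},
  {"x": 0,"y": 0,"z": 0,"rx": 0,"ry": 0,"rz": 0.1},
  {"x": 0,"y": 0,"z": 0,"rx": 0,"ry": 0,"rz": 0.1},
  {"x": 0,"y": 0,"z": 0,"rx": 0,"ry": 0,"rz": 0.1},
])

```text
t: 14.57
eef_pos: [533.7, 7.8, 41.4]
tcp_rot: [3.14, -0.001, 0.415]
ft_force: [1.4, -7.9, -0.8]
opening: 0.177
grip_force: 30.0
```

```bash
python3 -c "from h import *;st()"
```

```text
t 14.5667 [533.7   7.8  41.4] yaw 0.4152 F [ 1.4 -7.9 -0.8] M [-1.239 -0.325  0.36 ] tau6 0.157 op 16.8 grip 30.0
```

Emit:
step_arm([
  {"x": 0,"y": 0,"z": 0,"rx": 0,"ry": 0,"rz": 0.1},
  {"x": 0,"y": 0,"z": 0,"rx": 0,"ry": 0,"rz": 0.1},
  {"x": 0,"y": 0,"z": 0,"rx": 0,"ry": 0,"rz": 0.1},
  {"x": 0,"y": 0,"z": 0,"rx": 0,"ry": 0,"rz": 0.1},
  {"x": 0,"y": 0,"z": 0,"rx": 0,"ry": 0,"rz": 0.1},
  {"x": 0,"y": 0,"z": 0,"rx": 0,"ry": 0,"rz": 0.1},
  {"x": 0,"y": 0,"z": 0,"rx": 0,"ry": 0,"rz": 0.1},
  {"x": 0,"y": 0,"z": 0,"rx": 0,"ry": 0,"rz": 0.1},
  {"x": 0,"y": 0,"z": 0,"rx": 0,"ry": 0,"rz": 0.1},
  {"x": 0,"y": 0,"z": 0,"rx": 0,"ry": 0,"rz": 0.1},
])

```text
t: 15.4
eef_pos: [533.7, 7.8, 41.4]
tcp_rot: [3.14, -0.001, 0.315]
ft_force: [1.6, -6.2, -0.4]
opening: 0.176
grip_force: 30.0
```

Run:
```python
from h import *
st();c=cam("side");save("s4",cv2.resize(c["image"][185:245,270:340],None,fx=8,fy=8))
```

```text
t 15.4 [533.7   7.8  41.4] yaw 0.3153 F [ 1.6 -6.2 -0.4] M [-1.234 -0.316  0.381] tau6 0.157 op 16.7 grip 30.0
```

View pics/s4.png

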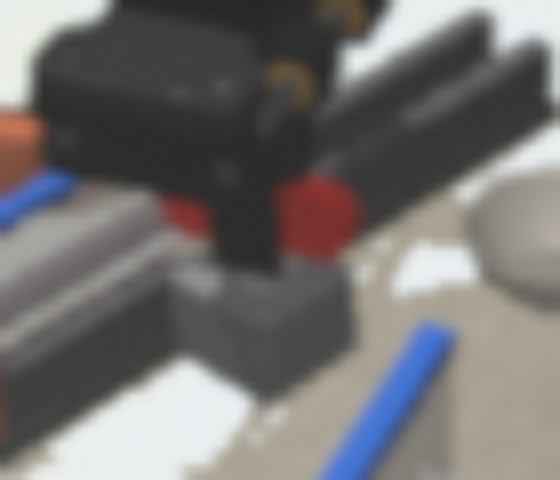

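Torque is steady at about 0.37 N·m, so the knob is turning freely. The picture shows the fingers on the wings at crop (245,220), nothing touching. I'll continue in 0.1 rad steps.

Emit:
step_arm([
  {"x": 0,"y": 0,"z": 0,"rx": 0,"ry": 0,"rz": 0.1},
  {"x": 0,"y": 0,"z": 0,"rx": 0,"ry": 0,"rz": 0.1},
  {"x": 0,"y": 0,"z": 0,"rx": 0,"ry": 0,"rz": 0.1},
  {"x": 0,"y": 0,"z": 0,"rx": 0,"ry": 0,"rz": 0.1},
  {"x": 0,"y": 0,"z": 0,"rx": 0,"ry": 0,"rz": 0.1},
  {"x": 0,"y": 0,"z": 0,"rx": 0,"ry": 0,"rz": 0.1},
  {"x": 0,"y": 0,"z": 0,"rx": 0,"ry": 0,"rz": 0.1},
  {"x": 0,"y": 0,"z": 0,"rx": 0,"ry": 0,"rz": 0.1},
  {"x": 0,"y": 0,"z": 0,"rx": 0,"ry": 0,"rz": 0.1},
  {"x": 0,"y": 0,"z": 0,"rx": 0,"ry": 0,"rz": 0.1},
])

```text
t: 16.28
eef_pos: [533.7, 7.7, 41.4]
tcp_rot: [3.14, -0.001, 0.215]
ft_force: [2.0, -6.5, -0.4]
opening: 0.174
grip_force: 30.0
```

```bash
python3 -c "from h import *;st()"
```

```text
t 16.2833 [533.7   7.7  41.4] yaw 0.2153 F [ 2.  -6.5 -0.4] M [-1.298 -0.286  0.359] tau6 0.157 op 16.5 grip 30.0
```

Emit:
step_arm([
  {"x": 0,"y": 0,"z": 0,"rx": 0,"ry": 0,"rz": 0.1},
  {"x": 0,"y": 0,"z": 0,"rx": 0,"ry": 0,"rz": 0.1},
  {"x": 0,"y": 0,"z": 0,"rx": 0,"ry": 0,"rz": 0.1},
  {"x": 0,"y": 0,"z": 0,"rx": 0,"ry": 0,"rz": 0.1},
  {"x": 0,"y": 0,"z": 0,"rx": 0,"ry": 0,"rz": 0.1},
  {"x": 0,"y": 0,"z": 0,"rx": 0,"ry": 0,"rz": 0.1},
  {"x": 0,"y": 0,"z": 0,"rx": 0,"ry": 0,"rz": 0.1},
  {"x": 0,"y": 0,"z": 0,"rx": 0,"ry": 0,"rz": 0.1},
  {"x": 0,"y": 0,"z": 0,"rx": 0,"ry": 0,"rz": 0.1},
  {"x": 0,"y": 0,"z": 0,"rx": 0,"ry": 0,"rz": 0.1},
])

```text
t: 17.12
eef_pos: [533.7, 7.7, 41.4]
tcp_rot: [3.14, -0.002, 0.115]
ft_force: [2.1, -7.1, -0.9]
opening: 0.173
grip_force: 30.0
```

```bash
python3 -c "from h import *;st()"
```

```text
t 17.1167 [533.7   7.7  41.4] yaw 0.1153 F [ 2.1 -7.1 -0.9] M [-1.337 -0.228  0.332] tau6 0.157 op 16.4 grip 30.0
```

Emit:
step_arm([
  {"x": 0,"y": 0,"z": 0,"rx": 0,"ry": 0,"rz": 0.1},
  {"x": 0,"y": 0,"z": 0,"rx": 0,"ry": 0,"rz": 0.1},
  {"x": 0,"y": 0,"z": 0,"rx": 0,"ry": 0,"rz": 0.1},
  {"x": 0,"y": 0,"z": 0,"rx": 0,"ry": 0,"rz": 0.1},
  {"x": 0,"y": 0,"z": 0,"rx": 0,"ry": 0,"rz": 0.1},
  {"x": 0,"y": 0,"z": 0,"rx": 0,"ry": 0,"rz": 0.1},
  {"x": 0,"y": 0,"z": 0,"rx": 0,"ry": 0,"rz": 0.1},
  {"x": 0,"y": 0,"z": 0,"rx": 0,"ry": 0,"rz": 0.1},
  {"x": 0,"y": 0,"z": 0,"rx": 0,"ry": 0,"rz": 0.1},
  {"x": 0,"y": 0,"z": 0,"rx": 0,"ry": 0,"rz": 0.1},
])

```text
t: 17.95
eef_pos: [533.7, 7.7, 41.4]
tcp_rot: [3.14, -0.002, 0.015]
ft_force: [1.0, -6.8, 0.2]
opening: 0.175
grip_force: 30.0
```

```bash
python3 -c "from h import *;st()"
```

```text
t 17.95 [533.7   7.7  41.4] yaw 0.0154 F [ 1.  -6.8  0.2] M [-1.315 -0.284  0.313] tau6 0.157 op 16.7 grip 30.0
```

Emit:
step_arm([
  {"x": 0,"y": 0,"z": 0,"rx": 0,"ry": 0,"rz": 0.1},
  {"x": 0,"y": 0,"z": 0,"rx": 0,"ry": 0,"rz": 0.1},
  {"x": 0,"y": 0,"z": 0,"rx": 0,"ry": 0,"rz": 0.1},
  {"x": 0,"y": 0,"z": 0,"rx": 0,"ry": 0,"rz": 0.1},
  {"x": 0,"y": 0,"z": 0,"rx": 0,"ry": 0,"rz": 0.1},
  {"x": 0,"y": 0,"z": 0,"rx": 0,"ry": 0,"rz": 0.1},
  {"x": 0,"y": 0,"z": 0,"rx": 0,"ry": 0,"rz": 0.1},
  {"x": 0,"y": 0,"z": 0,"rx": 0,"ry": 0,"rz": 0.1},
  {"x": 0,"y": 0,"z": 0,"rx": 0,"ry": 0,"rz": 0.1},
  {"x": 0,"y": 0,"z": 0,"rx": 0,"ry": 0,"rz": 0.1},
])

```text
t: 18.78
eef_pos: [533.7, 7.6, 41.4]
tcp_rot: [3.14, -0.002, -0.085]
ft_force: [1.9, -7.8, -0.1]
opening: 0.177
grip_force: 30.0
```

```bash
python3 -c "from h import *;st()"
```

```text
t 18.7833 [533.7   7.6  41.4] yaw -0.0847 F [ 1.9 -7.8 -0.1] M [-1.467 -0.258  0.377] tau6 0.157 op 16.8 grip 30.0
```

Emit:
step_arm([
  {"x": 0,"y": 0,"z": 0,"rx": 0,"ry": 0,"rz": 0.1},
  {"x": 0,"y": 0,"z": 0,"rx": 0,"ry": 0,"rz": 0.1},
  {"x": 0,"y": 0,"z": 0,"rx": 0,"ry": 0,"rz": 0.1},
  {"x": 0,"y": 0,"z": 0,"rx": 0,"ry": 0,"rz": 0.1},
  {"x": 0,"y": 0,"z": 0,"rx": 0,"ry": 0,"rz": 0.1},
  {"x": 0,"y": 0,"z": 0,"rx": 0,"ry": 0,"rz": 0.1},
  {"x": 0,"y": 0,"z": 0,"rx": 0,"ry": 0,"rz": 0.1},
  {"x": 0,"y": 0,"z": 0,"rx": 0,"ry": 0,"rz": 0.1},
  {"x": 0,"y": 0,"z": 0,"rx": 0,"ry": 0,"rz": 0.1},
  {"x": 0,"y": 0,"z": 0,"rx": 0,"ry": 0,"rz": 0.1},
])

```text
t: 19.62
eef_pos: [533.7, 7.6, 41.4]
tcp_rot: [3.141, -0.002, -0.185]
ft_force: [1.2, -8.1, 0.0]
opening: 0.173
grip_force: 30.0
```

```bash
python3 -c "from h import *;st()"
```

```text
t 19.6167 [533.7   7.6  41.4] yaw -0.1847 F [ 1.2 -8.1  0. ] M [-1.498 -0.245  0.314] tau6 0.157 op 16.4 grip 30.0
```

```bash
cat >> h.py <<'E'
def knob(n="side",zz=59):
    c=cam(n);h=cv2.cvtColor(c["image"],cv2.COLOR_RGB2HSV)
    k=cv2.inRange(h,(0,140,50),(6,255,255))|cv2.inRange(h,(174,140,50),(180,255,255))
    u0,v0=px(c,[533.2,8.1,zz]).astype(int);m=np.zeros_like(k);m[v0-25:v0+25,u0-25:u0+25]=k[v0-25:v0+25,u0-25:u0+25]
    v,u=np.nonzero(m);P=np.array([pt(c,a,b,zz)[:2] for a,b in zip(u,v)])
    ct=P.mean(0);d=np.linalg.svd(P-ct,full_matrices=False)[2][0];s=(P-ct)@d
    print("knob",n,len(P),(ct+d*s.min()).round(),(ct+d*s.max()).round(),"world angle",round(float(np.arctan(d[1]/d[0])),3))
E
python3 -c "
from h import *
knob()"
```

```text
knob side 71 [537.  -2.] [500.  21.] world angle -0.553
```

Emit:
step_arm([
  {"x": 0,"y": 0,"z": 0,"rx": 0,"ry": 0,"rz": 0.1},
  {"x": 0,"y": 0,"z": 0,"rx": 0,"ry": 0,"rz": 0.1},
  {"x": 0,"y": 0,"z": 0,"rx": 0,"ry": 0,"rz": 0.1},
  {"x": 0,"y": 0,"z": 0,"rx": 0,"ry": 0,"rz": 0.1},
  {"x": 0,"y": 0,"z": 0,"rx": 0,"ry": 0,"rz": 0.1},
  {"x": 0,"y": 0,"z": 0,"rx": 0,"ry": 0,"rz": 0.1},
  {"x": 0,"y": 0,"z": 0,"rx": 0,"ry": 0,"rz": 0.1},
  {"x": 0,"y": 0,"z": 0,"rx": 0,"ry": 0,"rz": 0.1},
  {"x": 0,"y": 0,"z": 0,"rx": 0,"ry": 0,"rz": 0.1},
  {"x": 0,"y": 0,"z": 0,"rx": 0,"ry": 0,"rz": 0.1},
])

```text
t: 20.5
eef_pos: [533.7, 7.6, 41.4]
tcp_rot: [3.141, -0.002, -0.285]
ft_force: [1.3, -8.6, -0.4]
opening: 0.172
grip_force: 30.0
```

```bash
python3 -c "from h import *;st()"
```

```text
t 20.5 [533.7   7.6  41.4] yaw -0.2847 F [ 1.3 -8.6 -0.4] M [-1.592 -0.214  0.312] tau6 0.159 op 16.4 grip 30.0
```

Emit:
step_arm([
  {"x": 0,"y": 0,"z": 0,"rx": 0,"ry": 0,"rz": 0.1},
  {"x": 0,"y": 0,"z": 0,"rx": 0,"ry": 0,"rz": 0.1},
  {"x": 0,"y": 0,"z": 0,"rx": 0,"ry": 0,"rz": 0.1},
  {"x": 0,"y": 0,"z": 0,"rx": 0,"ry": 0,"rz": 0.1},
  {"x": 0,"y": 0,"z": 0,"rx": 0,"ry": 0,"rz": 0.1},
  {"x": 0,"y": 0,"z": 0,"rx": 0,"ry": 0,"rz": 0.1},
  {"x": 0,"y": 0,"z": 0,"rx": 0,"ry": 0,"rz": 0.1},
  {"x": 0,"y": 0,"z": 0,"rx": 0,"ry": 0,"rz": 0.1},
  {"x": 0,"y": 0,"z": 0,"rx": 0,"ry": 0,"rz": 0.1},
  {"x": 0,"y": 0,"z": 0,"rx": 0,"ry": 0,"rz": 0.1},
])

```text
t: 21.33
eef_pos: [533.7, 7.6, 41.4]
tcp_rot: [3.141, -0.002, -0.385]
ft_force: [1.4, -9.3, -0.3]
opening: 0.177
grip_force: 30.0
```

Run:
```python
from h import *
st();c=cam("side");save("s5",cv2.resize(c["image"][185:245,270:340],None,fx=8,fy=8))
```

```text
t 21.3333 [533.7   7.6  41.4] yaw -0.3846 F [ 1.4 -9.3 -0.3] M [-1.564 -0.221  0.434] tau6 0.182 op 16.8 grip 30.0
```

View pics/s5.png

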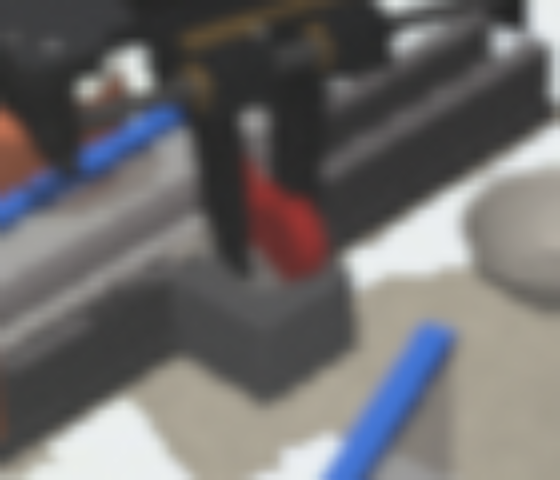

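The near wing shows at crop (250–325, 165–280) between the fingers, and tau6 has just started to rise. I'll check for slip by projecting the near wing tip.

Run:
```python
from h import *
import pickle
c=pickle.load(open("side.pkl","rb"))
for th in(-.2,-.385,-.55,-.7):
    print(th,*[((px(c,[533.3-33*np.cos(th),8.1-33*np.sin(th),z])-[270,185])*8).round() for z in(50,59,70)])
```

```text
-0.2 [322. 268.] [321. 246.] [320. 218.]
-0.385 [306. 275.] [305. 252.] [304. 224.]
-0.55 [290. 279.] [289. 256.] [288. 228.]
-0.7 [275. 282.] [274. 259.] [273. 231.]
```

Emit:
step_arm([
  {"x": 0,"y": 0,"z": 0,"rx": 0,"ry": 0,"rz": 0.1},
  {"x": 0,"y": 0,"z": 0,"rx": 0,"ry": 0,"rz": 0.1},
  {"x": 0,"y": 0,"z": 0,"rx": 0,"ry": 0,"rz": 0.1},
  {"x": 0,"y": 0,"z": 0,"rx": 0,"ry": 0,"rz": 0.1},
  {"x": 0,"y": 0,"z": 0,"rx": 0,"ry": 0,"rz": 0.1},
  {"x": 0,"y": 0,"z": 0,"rx": 0,"ry": 0,"rz": 0},
  {"x": 0,"y": 0,"z": 0,"rx": 0,"ry": 0,"rz": 0},
  {"x": 0,"y": 0,"z": 0,"rx": 0,"ry": 0,"rz": 0},
  {"x": 0,"y": 0,"z": 0,"rx": 0,"ry": 0,"rz": 0},
  {"x": 0,"y": 0,"z": 0,"rx": 0,"ry": 0,"rz": 0},
])

```text
t: 22.22
eef_pos: [533.7, 7.5, 41.4]
tcp_rot: [3.141, -0.002, -0.434]
ft_force: [1.4, -9.4, 0.2]
opening: 0.17
grip_force: 30.0
```

```bash
python3 -c "from h import *;st()"
```

```text
t 22.2167 [533.7   7.5  41.4] yaw -0.4342 F [ 1.4 -9.4  0.2] M [-1.601 -0.215  0.319] tau6 0.35 op 16.2 grip 30.0
```

No slip: the tip matches -0.385. tau6 is a clean signal only at steady motion, so I'll end each step moving.

Emit:
step_arm([
  {"x": 0,"y": 0,"z": 0,"rx": 0,"ry": 0,"rz": 0},
  {"x": 0,"y": 0,"z": 0,"rx": 0,"ry": 0,"rz": 0},
  {"x": 0,"y": 0,"z": 0,"rx": 0,"ry": 0,"rz": 0},
  {"x": 0,"y": 0,"z": 0,"rx": 0,"ry": 0,"rz": 0},
  {"x": 0,"y": 0,"z": 0,"rx": 0,"ry": 0,"rz": 0.1},
  {"x": 0,"y": 0,"z": 0,"rx": 0,"ry": 0,"rz": 0.1},
  {"x": 0,"y": 0,"z": 0,"rx": 0,"ry": 0,"rz": 0.1},
  {"x": 0,"y": 0,"z": 0,"rx": 0,"ry": 0,"rz": 0.1},
  {"x": 0,"y": 0,"z": 0,"rx": 0,"ry": 0,"rz": 0.1},
  {"x": 0,"y": 0,"z": 0,"rx": 0,"ry": 0,"rz": 0.1},
])

```text
t: 23.05
eef_pos: [533.7, 7.5, 41.4]
tcp_rot: [3.141, -0.002, -0.494]
ft_force: [0.7, -8.8, 0.9]
opening: 0.174
grip_force: 30.0
```

```bash
python3 -c "from h import *;st()"
```

```text
t 23.05 [533.7   7.5  41.4] yaw -0.4944 F [ 0.7 -8.8  0.9] M [-1.64  -0.205  0.392] tau6 0.226 op 16.6 grip 30.0
```

Emit:
step_arm([
  {"x": 0,"y": 0,"z": 0,"rx": 0,"ry": 0,"rz": 0},
  {"x": 0,"y": 0,"z": 0,"rx": 0,"ry": 0,"rz": 0},
  {"x": 0,"y": 0,"z": 0,"rx": 0,"ry": 0,"rz": 0},
  {"x": 0,"y": 0,"z": 0,"rx": 0,"ry": 0,"rz": 0},
  {"x": 0,"y": 0,"z": 0,"rx": 0,"ry": 0,"rz": 0.1},
  {"x": 0,"y": 0,"z": 0,"rx": 0,"ry": 0,"rz": 0.1},
  {"x": 0,"y": 0,"z": 0,"rx": 0,"ry": 0,"rz": 0.1},
  {"x": 0,"y": 0,"z": 0,"rx": 0,"ry": 0,"rz": 0.1},
  {"x": 0,"y": 0,"z": 0,"rx": 0,"ry": 0,"rz": 0.1},
  {"x": 0,"y": 0,"z": 0,"rx": 0,"ry": 0,"rz": 0.1},
])

```text
t: 23.88
eef_pos: [534.1, 7.3, 41.4]
tcp_rot: [3.141, -0.003, -0.555]
ft_force: [2.1, -11.0, -0.8]
opening: 0.176
grip_force: 30.0
```

```bash
python3 -c "from h import *;st()"
```

```text
t 23.8833 [534.1   7.3  41.4] yaw -0.555 F [  2.1 -11.   -0.8] M [-1.997 -0.471  0.17 ] tau6 0.011 op 16.7 grip 30.0
```

Run:
```python
from h import *
st();c=cam("side");save("s6",cv2.resize(c["image"][170:245,255:355],None,fx=8,fy=8))
for th in(-.4,-.5,-.6):
    print(th,*[((px(c,[533.3-33*np.cos(th),8.1-33*np.sin(th),z])-[255,170])*8).round() for z in(50,59,70)])
```

```text
t 23.8833 [534.1   7.3  41.4] yaw -0.555 F [  2.1 -11.   -0.8] M [-1.997 -0.471  0.17 ] tau6 0.011 op 16.7 grip 30.0
-0.4 [425. 395.] [424. 373.] [423. 345.]
-0.5 [415. 398.] [414. 375.] [413. 347.]
-0.6 [405. 400.] [404. 377.] [403. 349.]
```

View pics/s6.png

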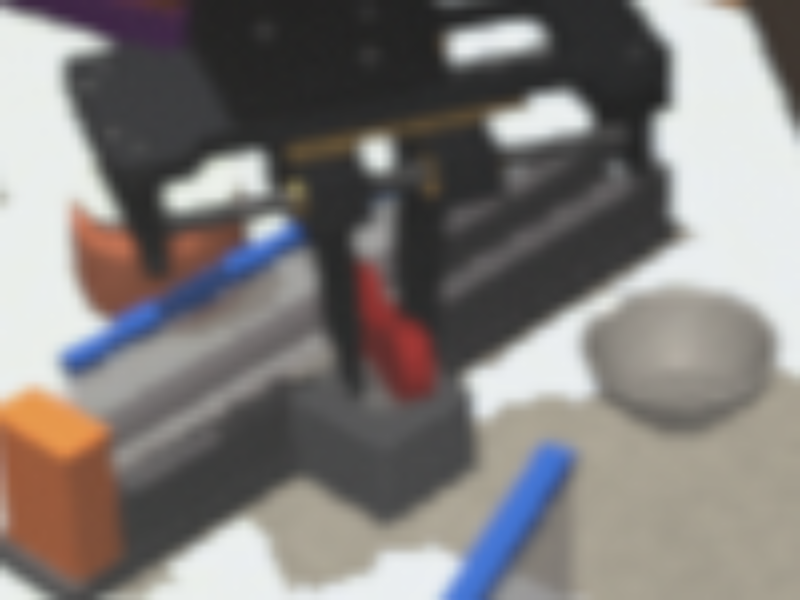

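The fingers are on the knob at crop (390,330), the panel is still at the stop (blue end at 65,358), and the tin is untouched. The torque dropped, which hints at slip in the grip. Onset was around yaw -0.39, so the target wing angle is about -0.65. I'll release, look at the knob from above, and regrasp.

Emit:
step_arm([
  {"x": 0,"y": 0,"z": 0,"rx": 0,"ry": 0,"rz": 0},
  {"x": 0,"y": 0,"z": 0,"rx": 0,"ry": 0,"rz": 0},
  {"x": 0,"y": 0,"z": 0,"rx": 0,"ry": 0,"rz": 0},
  {"x": 0,"y": 0,"z": 0,"rx": 0,"ry": 0,"rz": 0},
  {"x": 0,"y": 0,"z": 0,"rx": 0,"ry": 0,"rz": 0},
  {"x": 0,"y": 0,"z": 0,"rx": 0,"ry": 0,"rz": 0},
  {"x": 0,"y": 0,"z": -0.6,"rx": 0,"ry": 0,"rz": 0},
  {"x": 0,"y": 0,"z": -0.6,"rx": 0,"ry": 0,"rz": 0},
  {"x": 0,"y": 0,"z": -0.6,"rx": 0,"ry": 0,"rz": 0},
  {"x": 0,"y": 0,"z": -0.6,"rx": 0,"ry": 0,"rz": 0},
], jaw=0.16)

```text
t: 24.77
eef_pos: [532.9, 8.7, 101.7]
tcp_rot: [3.141, 0.0, -0.555]
ft_force: [0.2, -0.0, 0.1]
opening: 0.422
grip_force: 0.0
```

Emit:
step_arm([
  {"x": 0,"y": 0,"z": -0.3,"rx": 0,"ry": 0,"rz": 0},
  {"x": 0.5,"y": 0.8,"z": 0,"rx": 0,"ry": 0,"rz": 0},
  {"x": 0.5,"y": 0.8,"z": 0,"rx": 0,"ry": 0,"rz": 0},
  {"x": 0.5,"y": 0.8,"z": 0,"rx": 0,"ry": 0,"rz": 0},
  {"x": 0.5,"y": 0.8,"z": 0,"rx": 0,"ry": 0,"rz": 0},
  {"x": 0.5,"y": 0.8,"z": 0,"rx": 0,"ry": 0,"rz": 0},
  {"x": 0.5,"y": 0.8,"z": 0,"rx": 0,"ry": 0,"rz": 0},
  {"x": 0.5,"y": 0.8,"z": 0,"rx": 0,"ry": 0,"rz": 0},
  {"x": 0,"y": 0,"z": 0,"rx": 0,"ry": 0,"rz": 0},
  {"x": 0,"y": 0,"z": 0,"rx": 0,"ry": 0,"rz": 0},
])

```text
t: 25.6
eef_pos: [533.3, -157.3, 108.2]
tcp_rot: [3.142, 0.001, -0.557]
ft_force: [-0.1, 0.2, -0.2]
opening: 0.418
grip_force: 0.0
```

```bash
python3 -c "
from h import *
st();knob('top',72);panel();knob('top',72);go(533.3,8.1,41)"
```

```text
t 25.6 [ 533.3 -157.3  108.2] yaw -0.5572 F [-0.1  0.2 -0.2] M [0.068 0.053 0.009] tau6 -0.195 op 39.7 grip 0.0
knob top 105 [560.  -6.] [504.  22.] world angle -0.465
panel rail y -34.2 112.8 x 2.3 208
knob top 105 [560.  -6.] [504.  22.] world angle -0.469
t 25.75 pos [ 533.4 -155.7  108.4] rot [ 3.142e+00  1.000e-03 -5.550e-01] F [ 0.5  0.4 -0.3] M [0.11 0.03 0.02] units to go [-3.45 -5.57  2.7 ]
```

Measured knob wing angle is -0.467, so the grip slipped about 0.09 rad. The panel is against the back wall and still at the stop. I'll regrasp, centred and aligned, and turn slowly.

Emit:
step_arm([
  {"x": -0.486,"y": -0.794,"z": 0,"rx": 0,"ry": 0,"rz": 0},
  {"x": -0.486,"y": -0.794,"z": 0,"rx": 0,"ry": 0,"rz": 0},
  {"x": -0.486,"y": -0.794,"z": 0,"rx": 0,"ry": 0,"rz": 0},
  {"x": -0.486,"y": -0.794,"z": 0,"rx": 0,"ry": 0,"rz": 0},
  {"x": -0.486,"y": -0.794,"z": 0,"rx": 0,"ry": 0,"rz": 0},
  {"x": -0.486,"y": -0.794,"z": 0,"rx": 0,"ry": 0,"rz": 0},
  {"x": -0.486,"y": -0.794,"z": 0,"rx": 0,"ry": 0,"rz": 0},
  {"x": 0,"y": 0,"z": 0,"rx": 0,"ry": 0,"rz": -0.85},
  {"x": 0,"y": 0,"z": 0.2,"rx": 0,"ry": 0,"rz": 0},
  {"x": 0,"y": 0,"z": 0,"rx": 0,"ry": 0,"rz": 0},
])

```text
t: 26.58
eef_pos: [534.1, 7.2, 102.9]
tcp_rot: [3.141, 0.001, -0.471]
ft_force: [-0.6, 0.4, 0.6]
opening: 0.418
grip_force: 0.0
```

```bash
python3 -c "
from h import *
go(534.1,7.2,41)"
```

```text
t 26.5833 pos [534.1   7.2 102.9] rot [ 3.141e+00  1.000e-03 -4.710e-01] F [-0.6  0.4  0.6] M [0.03 0.1  0.01] units to go [ 0.   -0.    2.48]
```

Emit:
step_arm([
  {"x": 0,"y": 0,"z": 0.5,"rx": 0,"ry": 0,"rz": 0},
  {"x": 0,"y": 0,"z": 0.5,"rx": 0,"ry": 0,"rz": 0},
  {"x": 0,"y": 0,"z": 0.5,"rx": 0,"ry": 0,"rz": 0},
  {"x": 0,"y": 0,"z": 0.4,"rx": 0,"ry": 0,"rz": 0},
  {"x": 0,"y": 0,"z": 0.3,"rx": 0,"ry": 0,"rz": 0},
  {"x": 0,"y": 0,"z": 0.2,"rx": 0,"ry": 0,"rz": 0},
  {"x": 0,"y": 0,"z": 0.1,"rx": 0,"ry": 0,"rz": 0},
  {"x": 0,"y": 0,"z": 0,"rx": 0,"ry": 0,"rz": 0},
  {"x": 0,"y": 0,"z": 0,"rx": 0,"ry": 0,"rz": 0},
  {"x": 0,"y": 0,"z": 0,"rx": 0,"ry": 0,"rz": 0},
])

```text
t: 27.42
eef_pos: [534.8, 6.3, 41.6]
tcp_rot: [-3.141, -0.001, -0.47]
ft_force: [-0.2, -0.2, -0.4]
opening: 0.419
grip_force: 0.0
```

Emit:
step_arm([
  {"x": 0,"y": 0,"z": 0,"rx": 0,"ry": 0,"rz": 0},
  {"x": 0,"y": 0,"z": 0,"rx": 0,"ry": 0,"rz": 0},
  {"x": 0,"y": 0,"z": 0,"rx": 0,"ry": 0,"rz": 0},
  {"x": 0,"y": 0,"z": 0,"rx": 0,"ry": 0,"rz": 0},
  {"x": 0,"y": 0,"z": 0,"rx": 0,"ry": 0,"rz": 0},
  {"x": 0,"y": 0,"z": 0,"rx": 0,"ry": 0,"rz": 0},
  {"x": 0,"y": 0,"z": 0,"rx": 0,"ry": 0,"rz": 0},
  {"x": 0,"y": 0,"z": 0,"rx": 0,"ry": 0,"rz": 0},
  {"x": 0,"y": 0,"z": 0,"rx": 0,"ry": 0,"rz": 0},
  {"x": 0,"y": 0,"z": 0,"rx": 0,"ry": 0,"rz": 0},
], jaw=1)

```text
t: 28.25
eef_pos: [534.8, 6.6, 41.3]
tcp_rot: [-3.141, -0.001, -0.47]
ft_force: [1.8, 4.8, 2.0]
opening: 0.174
grip_force: 30.0
```

```bash
python3 -c "
from h import *
st()"
```

```text
t 28.25 [534.8   6.6  41.3] yaw -0.4703 F [1.8 4.8 2. ] M [ 1.067 -0.207 -0.066] tau6 -0.012 op 16.6 grip 30.0
```

Emit:
step_arm([
  {"x": 0,"y": 0,"z": 0,"rx": 0,"ry": 0,"rz": 0.1},
  {"x": 0,"y": 0,"z": 0,"rx": 0,"ry": 0,"rz": 0.1},
  {"x": 0,"y": 0,"z": 0,"rx": 0,"ry": 0,"rz": 0.1},
  {"x": 0,"y": 0,"z": 0,"rx": 0,"ry": 0,"rz": 0.1},
  {"x": 0,"y": 0,"z": 0,"rx": 0,"ry": 0,"rz": 0.1},
  {"x": 0,"y": 0,"z": 0,"rx": 0,"ry": 0,"rz": 0.1},
  {"x": 0,"y": 0,"z": 0,"rx": 0,"ry": 0,"rz": 0.1},
  {"x": 0,"y": 0,"z": 0,"rx": 0,"ry": 0,"rz": 0.1},
  {"x": 0,"y": 0,"z": 0,"rx": 0,"ry": 0,"rz": 0.1},
  {"x": 0,"y": 0,"z": 0,"rx": 0,"ry": 0,"rz": 0.1},
])

```text
t: 29.08
eef_pos: [534.2, 6.8, 41.3]
tcp_rot: [3.142, 0.001, -0.57]
ft_force: [-0.3, 6.9, 4.7]
opening: 0.175
grip_force: 30.0
```

```bash
python3 -c "
from h import *
st()"
```

```text
t 29.0833 [534.2   6.8  41.3] yaw -0.5704 F [-0.3  6.9  4.7] M [1.317 0.165 0.216] tau6 0.029 op 16.7 grip 30.0
```

Opening stays at 16.6 mm while the wings are 10 mm thick. The fingertips at z=41 are pinching the round hub below the wings, which is why they slip. I'll open, raise to z≈48 and grip the flat wings.

Emit:
step_arm([
  {"x": 0,"y": 0,"z": 0,"rx": 0,"ry": 0,"rz": 0},
  {"x": 0,"y": 0,"z": 0,"rx": 0,"ry": 0,"rz": 0},
  {"x": 0,"y": 0,"z": 0,"rx": 0,"ry": 0,"rz": 0},
  {"x": 0,"y": 0,"z": 0,"rx": 0,"ry": 0,"rz": 0},
  {"x": 0,"y": 0,"z": -0.28,"rx": 0,"ry": 0,"rz": -0.7},
  {"x": 0,"y": 0,"z": 0,"rx": 0,"ry": 0,"rz": 0},
  {"x": 0,"y": 0,"z": 0,"rx": 0,"ry": 0,"rz": 0},
  {"x": 0,"y": 0,"z": 0,"rx": 0,"ry": 0,"rz": 0},
  {"x": 0,"y": 0,"z": 0,"rx": 0,"ry": 0,"rz": 0},
  {"x": 0,"y": 0,"z": 0,"rx": 0,"ry": 0,"rz": 0},
], jaw=0.3)

```text
t: 29.92
eef_pos: [534.4, 6.3, 47.9]
tcp_rot: [3.141, 0.0, -0.501]
ft_force: [-0.4, -0.2, -0.5]
opening: 0.352
grip_force: 0.0
```

```bash
python3 -c "
from h import *
go(534,7.2,48)"
```

```text
t 29.9167 pos [534.4   6.3  47.9] rot [ 3.141  0.    -0.501] F [-0.4 -0.2 -0.5] M [0.11 0.03 0.03] units to go [-0.03 -0.02 -0.  ]
```

Emit:
step_arm([
  {"x": 0,"y": -0.03,"z": 0,"rx": 0,"ry": 0,"rz": 0},
  {"x": 0,"y": 0,"z": 0,"rx": 0,"ry": 0,"rz": 0},
  {"x": 0,"y": 0,"z": 0,"rx": 0,"ry": 0,"rz": 0},
  {"x": 0,"y": 0,"z": 0,"rx": 0,"ry": 0,"rz": 0},
  {"x": 0,"y": 0,"z": 0,"rx": 0,"ry": 0,"rz": 0},
  {"x": 0,"y": 0,"z": 0,"rx": 0,"ry": 0,"rz": 0},
  {"x": 0,"y": 0,"z": 0,"rx": 0,"ry": 0,"rz": 0},
  {"x": 0,"y": 0,"z": 0,"rx": 0,"ry": 0,"rz": 0},
  {"x": 0,"y": 0,"z": 0,"rx": 0,"ry": 0,"rz": 0},
  {"x": 0,"y": 0,"z": 0,"rx": 0,"ry": 0,"rz": 0},
], jaw=1)

```text
t: 30.75
eef_pos: [534.9, 6.9, 48.3]
tcp_rot: [3.141, -0.0, -0.5]
ft_force: [-1.0, -3.4, 5.3]
opening: 0.107
grip_force: 31.1
```

```bash
python3 -c "
from h import *
st()"
```

```text
t 30.75 [534.9   6.9  48.3] yaw -0.4999 F [-1.  -3.4  5.3] M [-0.651  0.368  0.422] tau6 0.427 op 10.1 grip 31.1
```

Opening is now 10.1 mm: a true grip on the wings. Turning on.

Emit:
step_arm([
  {"x": 0,"y": 0,"z": 0,"rx": 0,"ry": 0,"rz": 0},
  {"x": 0,"y": 0,"z": 0,"rx": 0,"ry": 0,"rz": 0},
  {"x": 0,"y": 0,"z": 0,"rx": 0,"ry": 0,"rz": 0},
  {"x": 0,"y": 0,"z": 0,"rx": 0,"ry": 0,"rz": 0},
  {"x": 0,"y": 0,"z": 0,"rx": 0,"ry": 0,"rz": 0.1},
  {"x": 0,"y": 0,"z": 0,"rx": 0,"ry": 0,"rz": 0.1},
  {"x": 0,"y": 0,"z": 0,"rx": 0,"ry": 0,"rz": 0.1},
  {"x": 0,"y": 0,"z": 0,"rx": 0,"ry": 0,"rz": 0.1},
  {"x": 0,"y": 0,"z": 0,"rx": 0,"ry": 0,"rz": 0.1},
  {"x": 0,"y": 0,"z": 0,"rx": 0,"ry": 0,"rz": 0.1},
])

```text
t: 31.58
eef_pos: [534.8, 6.8, 48.3]
tcp_rot: [3.141, -0.0, -0.56]
ft_force: [-2.3, -5.3, 5.3]
opening: 0.11
grip_force: 32.4
```

```bash
python3 -c "
from h import *
st()"
```

```text
t 31.5833 [534.8   6.8  48.3] yaw -0.5602 F [-2.3 -5.3  5.3] M [-0.84   0.41   0.474] tau6 0.289 op 10.5 grip 32.4
```

Emit:
step_arm([
  {"x": 0,"y": 0,"z": 0,"rx": 0,"ry": 0,"rz": 0},
  {"x": 0,"y": 0,"z": 0,"rx": 0,"ry": 0,"rz": 0},
  {"x": 0,"y": 0,"z": 0,"rx": 0,"ry": 0,"rz": 0},
  {"x": 0,"y": 0,"z": 0,"rx": 0,"ry": 0,"rz": 0},
  {"x": 0,"y": 0,"z": 0,"rx": 0,"ry": 0,"rz": 0.1},
  {"x": 0,"y": 0,"z": 0,"rx": 0,"ry": 0,"rz": 0.1},
  {"x": 0,"y": 0,"z": 0,"rx": 0,"ry": 0,"rz": 0.1},
  {"x": 0,"y": 0,"z": 0,"rx": 0,"ry": 0,"rz": 0.1},
  {"x": 0,"y": 0,"z": 0,"rx": 0,"ry": 0,"rz": 0.1},
  {"x": 0,"y": 0,"z": 0,"rx": 0,"ry": 0,"rz": 0.1},
])

```text
t: 32.42
eef_pos: [534.8, 6.7, 48.3]
tcp_rot: [3.141, -0.0, -0.62]
ft_force: [-3.7, -5.3, 6.2]
opening: 0.11
grip_force: 33.0
```

```bash
python3 -c "
from h import *
st()"
```

```text
t 32.4167 [534.8   6.7  48.3] yaw -0.6201 F [-3.7 -5.3  6.2] M [-0.905  0.47   0.516] tau6 0.325 op 10.4 grip 33.0
```

Torque excess is 0.17 N·m, about 0.24 rad past onset. I'll add a small final 0.02 rad, then release and retreat.

Emit:
step_arm([
  {"x": 0,"y": 0,"z": 0,"rx": 0,"ry": 0,"rz": 0.1},
  {"x": 0,"y": 0,"z": 0,"rx": 0,"ry": 0,"rz": 0.1},
  {"x": 0,"y": 0,"z": 0,"rx": 0,"ry": 0,"rz": 0},
  {"x": 0,"y": 0,"z": 0,"rx": 0,"ry": 0,"rz": 0},
  {"x": 0,"y": 0,"z": 0,"rx": 0,"ry": 0,"rz": 0},
  {"x": 0,"y": 0,"z": 0,"rx": 0,"ry": 0,"rz": 0},
  {"x": 0,"y": 0,"z": 0,"rx": 0,"ry": 0,"rz": 0},
  {"x": 0,"y": 0,"z": 0,"rx": 0,"ry": 0,"rz": 0},
  {"x": 0,"y": 0,"z": 0,"rx": 0,"ry": 0,"rz": 0},
  {"x": 0,"y": 0,"z": 0,"rx": 0,"ry": 0,"rz": 0},
])

```text
t: 33.25
eef_pos: [534.8, 6.7, 48.3]
tcp_rot: [3.141, -0.0, -0.64]
ft_force: [-3.1, -4.9, 5.6]
opening: 0.112
grip_force: 32.8
```

Emit:
step_arm([
  {"x": 0,"y": 0,"z": 0,"rx": 0,"ry": 0,"rz": 0},
  {"x": 0,"y": 0,"z": 0,"rx": 0,"ry": 0,"rz": 0},
  {"x": 0,"y": 0,"z": 0,"rx": 0,"ry": 0,"rz": 0},
  {"x": 0,"y": 0,"z": 0,"rx": 0,"ry": 0,"rz": 0},
  {"x": 0,"y": 0,"z": 0,"rx": 0,"ry": 0,"rz": 0},
  {"x": 0,"y": 0,"z": 0,"rx": 0,"ry": 0,"rz": 0},
  {"x": 0,"y": 0,"z": -0.6,"rx": 0,"ry": 0,"rz": 0},
  {"x": 0,"y": 0,"z": -0.6,"rx": 0,"ry": 0,"rz": 0},
  {"x": 0,"y": 0,"z": -0.6,"rx": 0,"ry": 0,"rz": 0},
  {"x": 0,"y": 0,"z": -0.6,"rx": 0,"ry": 0,"rz": 0},
], jaw=0.3)

```text
t: 34.08
eef_pos: [534.7, 7.1, 108.6]
tcp_rot: [3.141, 0.0, -0.64]
ft_force: [-1.0, 0.8, 0.9]
opening: 0.348
grip_force: 0.0
```

Emit:
step_arm([
  {"x": 0,"y": 0,"z": -0.5,"rx": 0,"ry": 0,"rz": 0},
  {"x": 0.57,"y": 0.77,"z": 0,"rx": 0,"ry": 0,"rz": 0},
  {"x": 0.57,"y": 0.77,"z": 0,"rx": 0,"ry": 0,"rz": 0},
  {"x": 0.57,"y": 0.77,"z": 0,"rx": 0,"ry": 0,"rz": 0},
  {"x": 0.57,"y": 0.77,"z": 0,"rx": 0,"ry": 0,"rz": 0},
  {"x": 0.57,"y": 0.77,"z": 0,"rx": 0,"ry": 0,"rz": 0},
  {"x": 0.57,"y": 0.77,"z": 0,"rx": 0,"ry": 0,"rz": 0},
  {"x": 0.57,"y": 0.77,"z": 0,"rx": 0,"ry": 0,"rz": 0},
  {"x": 0,"y": 0,"z": 0,"rx": 0,"ry": 0,"rz": 0},
  {"x": 0,"y": 0,"z": 0,"rx": 0,"ry": 0,"rz": 0},
])

```text
t: 34.92
eef_pos: [534.2, -161.4, 120.4]
tcp_rot: [3.142, 0.0, -0.642]
ft_force: [-1.2, -0.0, -0.6]
opening: 0.347
grip_force: 0.0
```

```bash
python3 -c "
from h import *
st();knob('top',72);panel();c=cam('top');save('t2',cv2.resize(c['image'][110:250,220:420],None,fx=4,fy=4))"
```

```text
t 34.9167 [ 534.2 -161.4  120.4] yaw -0.6423 F [-1.2 -0.  -0.6] M [0.114 0.051 0.   ] tau6 -0.197 op 33.0 grip 0.0
knob top 107 [558. -10.] [506.  26.] world angle -0.593
panel rail y -34.2 112.8 x 2.3 210
```

View pics/t2.png

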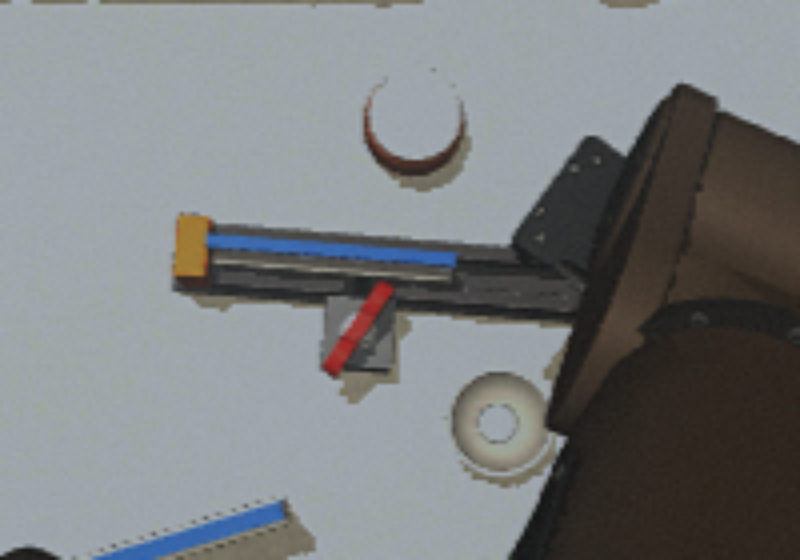

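The panel's blue edge (205–457) meets the orange stop at (208,240). The knob at (358,330) is tightened, the panel is on the back wall, and the mould and tin are untouched. Handing in.

```bash
python3 -c "
from cell import *
print(job_done())"
```

```text
the job is handed in; nothing more can be done
None
```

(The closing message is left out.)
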